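Load a tube carrier under the reader's spring flap

TASK

Load the blood sample into the reader: with one fingertip press the black bar down so that the spring-closed flap lifts and hold it there, and with the other fingertip push the tube carrier by its end plate along the lane, under the raised flap, until it is fully home against the back stop. Then let go of the bar so that the flap shuts completely over the carrier. Nothing is grasped: only push the carrier, never lift it off the lane, and leave the tube rack, the bottle and the jar where they stand.

Things in the scene. Friction and masses are not known exactly. Their poses are not given: they have to be found in the camera images.
- reader: White bench-top reader, fixed, 345 x 150 mm. Origin on the table, on the lane's centre line below the flap's front face; x runs along the lane into the reader, y left, z up. Lane floor: level steel, 40 mm wide, 12 mm above the table, x = -200 to +68 mm. Rails 22 mm high (above table) and 6 mm thick flank it for x < 0. Base plate 8 mm thick, y = -53 to 97 mm.
- stop (a point): Foot of the back stop, on the lane floor's centre, x = 68 mm in the reader's frame. The bay runs from x = 0 to here: side walls up to 36 mm above the table, the grey flap as its roof. The reader's body behind the stop is 60 mm high, x = 68 to 144 mm, with a dark display on top.
- axle (a point): Robot-side end of the flap's axle (steel rod, radius 4 mm), 40 mm above the table. The axle runs parallel to the lane at y = +34 mm in the reader's frame, from x = -186 mm (here) to 66 mm, on two posts 12 mm thick at x = -188 and -20 mm.
- flap (a joint): Flap angle, rad: 0 shut, 0.95 open stop. Grey roof 66 x 56 mm over the bay, right of the axle; its front lip (x = 0 to 4 mm) hangs to 22 mm above the table: when shut it bars the carrier's cradle, not its tongue. One see-saw with the press bar on the axle's left: bar down, flap up. The cradle passes from 0.65 rad on. The spring shuts it; the bar takes 2 N at first, 5 N fully down.
- bar_near (a point): Centre of the robot-side end of the press bar: round, black rubber, radius 7 mm, parallel to the lane, 35 mm left of the axle (y = +64 to 69 mm in the reader's frame), from here (x = -178 mm) to x = -10 mm. Press it anywhere; a finger can slide along it. Its centre is 40 + 35 sin(0.35 - angle) mm above the table: 52 mm shut, 25 mm at 0.8 rad, 20 mm at the stop.
- bar_far (a point): Centre of the far end of the press bar (x = -10 mm in the reader's frame).
- carrier: Loose white tube carrier, 102 mm long, about 120 g, in the lane, nose to the reader. Cradle 60 x 34 x 22 mm holding a small purple-capped tube; behind it a tongue 36 x 20 x 7 mm; at its end an upright end plate 34 mm wide, 6 mm thick, 34 mm high, to be pushed. Origin: underside of the cradle's centre; x points from plate to nose, z up.
- nose (a point): Middle of the carrier's front face, 30 mm ahead of its origin. When fully home it is at x = 68 mm in the reader's frame; then the end plate is still outside, its rear face at x = -34 mm.
- plate (a point): Centre of the rear face of the carrier's end plate, where it is pushed, 72 mm behind the carrier's origin and 17 mm above its underside.
- rack: White tube rack, 100 x 100 mm, with standing purple-capped tubes up to 86 mm high; bystander, origin under its centre.
- bottle: White bottle, 66 mm across, 150 mm high; bystander, origin under its centre.
- jar: Small capped sample jar, 48 mm across, 55 mm high; bystander, origin under its centre.
Things that resemble listed ones, but are neither listed nor needed, are in the scene too. Leave any red look-alike of the carrier alone.

How it is judged (in metres and radians):
On the way, in this order (a step that is already met when the one before it is completed fails the run):
1. the flap is held open by a finger on the bar (0.55 rad or more) with the carrier still outside (value of joint flap above 0.55 rad and contact force between the fingers and flap above 0.4 N and x of nose in the frame of reader below 0 m), for 0.2 s.
2. the carrier is half way under the flap while a finger holds the flap open (value of joint flap above 0.5 rad and contact force between the fingers and flap above 0.4 N and x of nose in the frame of reader between 0.03 and 0.06 m), for 0.05 s.
3. the carrier is fully home while a finger still holds the flap open (value of joint flap above 0.5 rad and contact force between the fingers and flap above 0.4 N and x of nose in the frame of reader above 0.064 m), for 0.05 s.
At the end, for the whole second after the job is handed in: The carrier lies at rest flat on the lane floor, its nose within 4 mm of the back stop, and the flap is shut over it (below 0.05 rad) (x of nose in the frame of reader above 0.064 m and value of joint flap below 0.05 rad and linear speed of carrier below 0.01 m/s and z of carrier in the frame of reader below 0.015 m and angle between carrier's own z axis and vertical below 0.06 rad); the robot touches nothing.
It fails at once if the carrier is lifted more than 8 mm off the lane or tipped (z of carrier in the frame of reader above 0.02 m or angle between carrier's own z axis and vertical above 0.25 rad).
It fails at once if the rack, bottle or jar is moved more than 20 mm (distance of any of rack, bottle, jar from where it was at the start of the episode above 0.02 m).
It also fails if it takes over 38 s, if anything falls off the work surface, if the arm or the gripper's body presses on something with over 40 N, if the wrist force passes 120 N, or if a joint passes its speed limit or range.

ROBOT

A 7-joint arm with a two-finger parallel gripper is mounted at the origin on the work surface. World frame = base frame: x ahead of the robot, y to its left, z up, the work surface at z = 0. Lengths are in mm, angles in rad, forces in N, time in s.
With the tool pointing down it reaches from about 400 to 850 mm from the base axis. Payload 4.5 kg.
Tool frame: the origin (TCP) lies at the very end of the fingers, on their centre line; the grasp point (between the pads) lies 19 mm behind it; z points along the fingers, y is the line along which they close (so a half turn about z gives the same grasp; the last joint's range is limited). The gripper opens to 88 mm and grips with 3 to 60 N. Pads are 18 mm wide; open, the fingers measure 123 mm over their backs; the gripper's body (75 mm by 187 mm) begins 45 mm behind the grasp point.
Start: joints at [-1.216, 0.689, -0.195, 1.565, 0.157, 0.902, -0.215], TCP at [197.059, 593.145, 238.743] pointing down, gripper open.
Joint ranges: [-3.01, 3.01], [-0.46, 2.08], [-1.47, 1.51], [0.13, 2.56], [-1, 4.14], [0.04, 2.09], [-2.66, 2.66]. Speed limits (rad/s): [2.57, 2.57, 3.14, 3.14, 3.14, 3.14, 3.14].

INTERFACE

Orientations are given as [roll, pitch, yaw] about the fixed x, y, z axes, in that order (R = Rz(yaw) Ry(pitch) Rx(roll)).
In Python, from workcell import ctrl, vision, spotter gives the robot as it stands.
- The arm moves only by the tool play_rows, never from a script. Its argument "moves" is text: rows parted by semicolons, each of 5 numbers parted by spaces: the shift along the tool's x, y, z in units of 0.06 m (1.0 is 0.06 m), then the turn about the tool's z in units of 0.15 rad (1.0 is 0.15 rad), then the closure, from 0 (fully open) to 1 (shut). A call has 1 to 10 rows; each row shifts and turns the commanded pose from where the row before left it, along the tool's axes as they then stand; what a row does not reach is not made up. A row lasts 1/8 s, in which the tool goes at most 62.5 mm and 10.7 degrees, less where a joint would pass 70% of its speed; a pose out of reach is approached as far as the arm can. A call with a number of a shift or a turn outside -1 to 1 is refused whole. A call with a gripper value outside its range is refused whole. The fingers move at their own pace and stop on an object; the grip force is fixed at half the most. Time passes only in rows, so rows that do not move let the fingers close. It gives the time, the measured TCP pose, the force, the opening and the grip force at its end, in the units of the state.
- ctrl.observe(): the state, without advancing time (a new reading comes with each control period).
- vision.snapshot(name): name is "side" or "top"; returns the picture (480x640x3 uint8, red, green, blue); there is no depth.
- vision.calibration(name): a dict with "fx", "fy", "cx", "cy" (pixels), "k1" (the pictures are not rectified: a ray, as slopes to the right and down, at radius r is drawn at 1 + k1 r^2 times it, then the intrinsics apply), "R" (3x3) and "t" (3): a world point X has camera coordinates R X + t. Camera axes: x right, y down, z forward; pixel columns grow to the right and rows downward; lengths in mm; the calibration is good to about 2 mm. A picture is of the moment at which its call begins. calibration takes no time and is no camera call.
- ctrl.hand_in(): hands the job in; it is judged then, once.
Trained networks look in the newest picture that a camera, given by its name, has taken for a name from the list of things; names that differ only in an ending like _2 or _b are one class to them, and where a whole thing is asked for, a point or a joint stands for the part that bears it (a point fixed in the world has none). Each returns a list of dicts, best first, with "confidence" (0 to 1); they miss things now and then, are a little off and sometimes report something else, mostly with a low value. They report only what shows in the picture. A call takes as long as a camera call. They do not tell look-alikes from the thing itself.
- spotter.spot_in(camera, thing): "centre" ([column, row] in pixels, amid what is visible of it).
The state is a dict: "t": time; "joint_pos": joint angles; "qvel": joint speeds; "tau": joint torques, N m; "tcp_pos": TCP position; "ee_rot": TCP orientation; "contact_force": force on the tool from outside, world axes, zero at the start; "wrist_torque": the same for the moment, N m; "gripper_width": finger opening in mm; "finger_force": force on a finger pad.
Only numpy, scipy, OpenCV 4.12 (cv2) and the standard library are available. Lean on these libraries where they do the work, as an engineer would, in place of code of your own. Each camera call takes 0.05 s, during which the arm holds its last target. There are 200 camera calls.

## Working session

There is one attempt and no reset: what is moved stays moved. The work goes in short steps, Python scripts to look and compute and a tool call to move; the robot and the scene stay as the last step left them, time stands still between calls to the robot, and variables do not carry over. Pictures are saved under pics/ and viewed, at most 10 in all, crops included, and the job is handed in when it is done.

Besides the shell and the picture viewer there is one more tool, called as a command line: name --argument value ..., lists and objects as JSON in quotes. play_rows: Moves the arm, as the interface text tells. Its arguments: {"type":"object","properties":{"moves":{"type":"string"}},"required":["moves"]}

```bash
mkdir -p pics; python3 - <<'E'
from workcell import ctrl, vision, spotter
import cv2
s=ctrl.observe();print(s)
for c in("side","top"):
    cv2.imwrite(f"pics/{c}0.png",vision.snapshot(c)[:,:,::-1])
    k=vision.calibration(c);print(k)
    for n in("reader","carrier","nose","plate","bar_near","bar_far","axle","stop","flap","rack","bottle","jar"):
        try:print(c,n,[(d["centre"],round(d["confidence"],2)) for d in spotter.spot_in(c,n)[:3]])
        except Exception as e:print(n,e)
E
```

```text
{'t': 0.0, 'joint_pos': array([-1.21621886,  0.68998871, -0.19451397,  1.56632672,  0.1573053 ,
        0.90246042, -0.21506354]), 'qvel': array([ 1.53015948e-05,  1.11431831e-03,  2.06389607e-04, -1.78687085e-03,
       -1.09004357e-03,  6.36133633e-04,  6.22446282e-04]), 'tau': array([ 2.13144363e-04, -5.27556789e+01, -1.26651384e+00, -1.53434801e+01,
       -5.25755296e-02,  6.64749357e-03,  1.64125440e-04]), 'tcp_pos': array([196.91758029, 592.52185818, 237.91167734]), 'ee_rot': array([-3.13980584e+00,  1.27537934e-04,  2.82093731e+00]), 'contact_force': array([-0.33621298,  0.94772943,  0.32782384]), 'wrist_torque': array([-0.03146423, -0.00425162, -0.02612584]), 'finger_force': 0.0, 'gripper_width': 88.4619586214083}
{'fx': 525.2641680755813, 'fy': 525.2641680755813, 'cx': 313.33253312897966, 'cy': 229.74231923037507, 'k1': -0.0591371167623453, 'R': array([[ 0.98287331, -0.18426459, -0.00257171],
       [-0.0940856 , -0.48975851, -0.8667667 ],
       [ 0.15845489,  0.85216381, -0.49870721]]), 't': array([-593.08685318,  132.1540226 ,  908.35923035])}
side reader [([321.0, 260.2
[... 702 characters left out ...]
'R': array([[-0.08976892, -0.99593902, -0.0068559 ],
       [-0.97560317,  0.08931652, -0.20055177],
       [ 0.20034968, -0.01131467, -0.97965912]]), 't': array([106.76914441, 605.05815977, 695.56967175])}
top reader [([340.6, 250.6], 0.66)]
top carrier [([227.4, 376.0], 0.64), ([354.5, 273.9], 0.59)]
top nose [([351.8, 277.2], 0.86)]
top plate [([231.2, 379.0], 0.98), ([353.6, 274.3], 0.78)]
top bar_near [([332.0, 243.9], 0.82)]
top bar_far [([335.3, 241.5], 0.92)]
top axle [([341.3, 252.9], 0.62)]
top stop [([340.8, 250.3], 0.79)]
top flap [([335.7, 238.2], 0.91)]
top rack [([452.9, 249.1], 0.89), ([334.8, 241.6], 0.74)]
top bottle [([242.5, 165.1], 0.77)]
top jar [([228.0, 254.9], 0.65)]
```

View pics/side0.png

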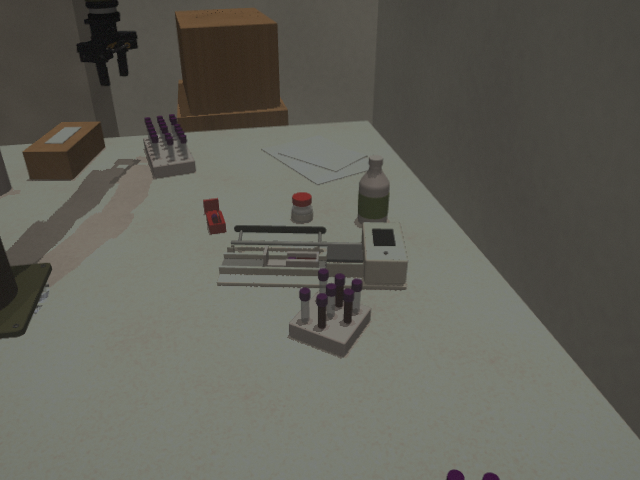

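View pics/top0.png

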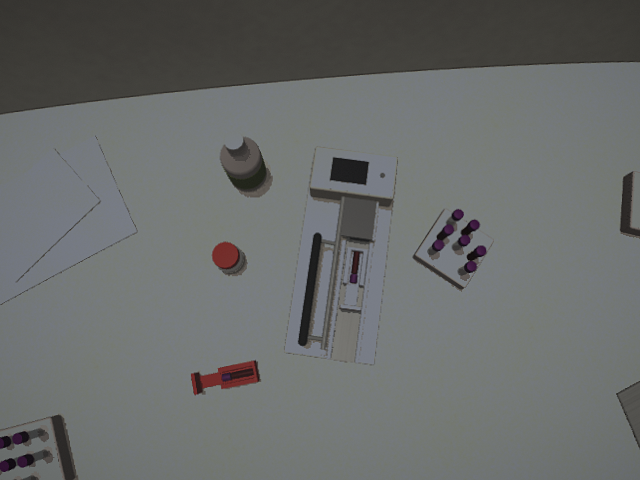

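The side view shows the bar from (236,229) to (324,230). The top view shows the bar from (303,343) to (317,236), the carrier's plate near (350,308) and the flap at (358,218). I'll enlarge the reader in both views to pick points.

```bash
python3 - <<'E'
import cv2,numpy as np
a=cv2.imread("pics/top0.png")[140:370,275:405]
a=cv2.resize(cv2.rotate(a,cv2.ROTATE_90_CLOCKWISE),None,fx=3.4,fy=3.4,interpolation=cv2.INTER_CUBIC)
cv2.imwrite("pics/topc.png",cv2.convertScaleAbs(a,alpha=1.5))
b=cv2.imread("pics/side0.png")[215:295,210:410]
cv2.imwrite("pics/sidec.png",cv2.convertScaleAbs(cv2.resize(b,None,fx=4,fy=4,interpolation=cv2.INTER_CUBIC),alpha=1.5))
E
```

```text
(no output)
```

View pics/topc.png

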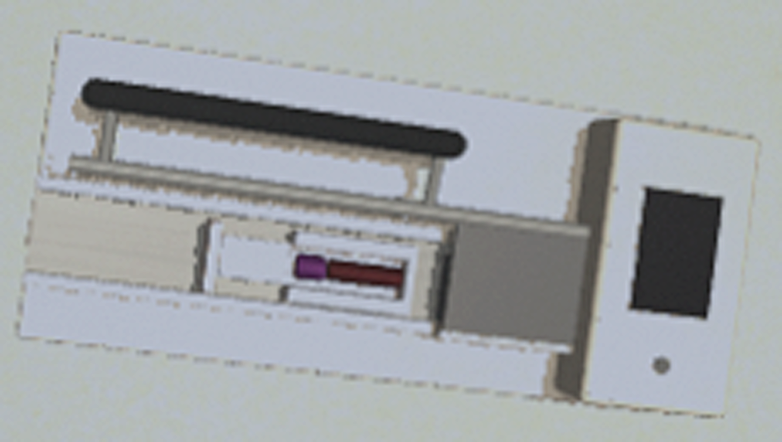

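View pics/sidec.png

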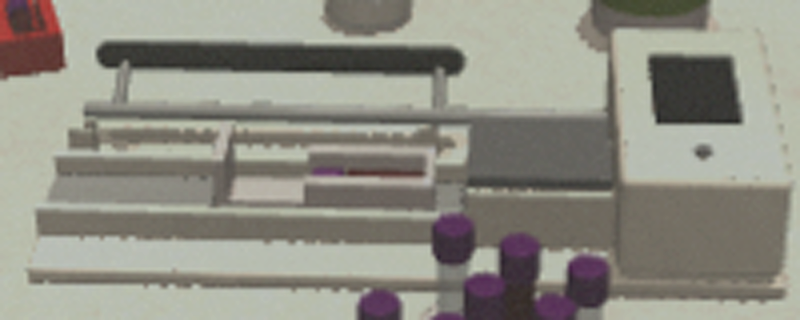

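The crops resolve the reader's corners, the bar ends and the carrier. In the top crop the plate's top rear edge is at about (208,256), and in the side crop it is at about (225,125). Next I'll fit the reader pose.

```bash
cat >h.py <<'E'
import numpy as np
from scipy.optimize import least_squares
from workcell import ctrl, vision
K={c:vision.calibration(c) for c in("side","top")}
def proj(c,X):
    k=K[c];p=np.asarray(k["R"])@X+k["t"];s=p[:2]/p[2];s=s*(1+k["k1"]*(s@s))
    return np.array([k["fx"]*s[0]+k["cx"],k["fy"]*s[1]+k["cy"]])
T=lambda u,v:np.array([275+v/3.4,369-u/3.4])
S=lambda u,v:np.array([210+u/4,215+v/4])
def w(p,L): c,s=np.cos(p[2]),np.sin(p[2]);return np.array([p[0]+c*L[0]-s*L[1],p[1]+s*L[0]+c*L[1],L[2]])
E
cat >fit.py <<'E'
from h import *
O=[("top",T(82,93),(-178,67,52)),("top",T(466,144),(-10,67,52)),("top",T(60,32),(-201,97,8)),("top",T(20,338),(-201,-53,8)),
("top",T(617,120),(68,97,60)),("top",T(760,138),(144,97,60)),("top",T(723,416),(144,-53,60)),("top",T(583,402),(68,-53,60)),("top",T(70,163),(-186,34,40)),
("side",S(97,54),(-178,67,52)),("side",S(465,61),(-10,67,52)),("side",S(612,33),(68,97,60)),("side",S(787,184),(144,-53,60)),("side",S(615,184),(68,-53,60)),("side",S(30,272),(-201,-53,8)),("side",S(85,108),(-186,34,40))]
f=lambda p,s=slice(None):np.concatenate([proj(c,w(p,L))-q for c,q,L in O[s]])
for s in(slice(0,9),slice(9,None),slice(None)):
    r=least_squares(f,[500,-50,0],args=(s,),x_scale=[100,100,1],loss="soft_l1");print(r.x.round(3))
print(f(r.x).reshape(-1,2).round(1).tolist())
p=r.x;np.save("p.npy",p)
for c,q in(("top",T(208,256)),("side",S(225,125))):
    print("plate x",c,least_squares(lambda a:proj(c,w(p,(a[0],a[1],46)))-q,[-100,0]).x)
for n,L in dict(near=(-178,67,52),far=(-10,67,52),stop=(68,0,12),platez=(-130,0,29)).items():print(n,w(p,L).round(1))
k=K["top"]
for n,q,z in(("jar",(226,254),50),("bottle",(236,144),150),("rack",(454,248),60)):
    print(n,least_squares(lambda a:proj("top",np.array([a[0],a[1],z]))-q,[500,0]).x.round(0))
E
python3 fit.py
```

```text
[ 6.27327e+02 -1.29900e+01 -2.24000e-01]
[ 6.26665e+02 -1.27930e+01 -2.30000e-01]
[ 6.27178e+02 -1.30360e+01 -2.25000e-01]
[[0.3, -4.4], [-0.1, 4.1], [-0.7, 0.8], [0.1, 1.5], [-4.8, -0.9], [-3.7, -1.5], [3.6, -1.1], [3.3, 0.9], [0.0, 0.1], [3.3, 0.2], [-3.6, -0.1], [-0.9, -3.3], [2.4, 1.0], [1.9, 0.2], [-1.5, -0.8], [-0.2, 0.5]]
plate x top [-117.19759978   -0.44426794]
plate x side [-114.9505536    13.15868583]
near [468.6  91.9  52. ]
far [632.4  54.5  52. ]
stop [693.5 -28.2  12. ]
platez [500.4  15.9  29. ]
jar [617. 204.]
bottle [760. 163.]
rack [ 591. -162.]
```

```bash
cat >go.py <<'E'
import sys
from h import *
from scipy.spatial.transform import Rotation as Ro
p=np.load("p.npy");s=ctrl.observe()
R=Ro.from_euler("xyz",s["ee_rot"]).as_matrix()
L=np.array(eval(sys.argv[1]),float)
t=w(p,L);d=R.T@(t-s["tcp_pos"])/60
yaw=s["ee_rot"][2];e=(p[2]+np.pi-yaw+np.pi)%(2*np.pi)-np.pi
c=s["tcp_pos"]-w(p,(0,0,0));cc,ss=np.cos(p[2]),np.sin(p[2])
print("t",s["t"],"units",d.round(2),"turn units",round(-e/.15,2),"target",t.round(1),"now reader",np.round([cc*c[0]+ss*c[1],-ss*c[0]+cc*c[1],c[2]],1),"w",round(s["gripper_width"],1),"F",s["contact_force"].round(1),"rot",s["ee_rot"].round(3),"q7",s["joint_pos"].round(2))
E
python3 go.py "(-142,33,238)"
```

```text
t 1.3 units [-7.58 -7.01  0.01] turn units -0.64 target [496.1  50.8 238. ] now reader [-554.4  495.2  238.8] w 88.2 F [ 0.4 -0.7 -0.6] rot [ 3.141 -0.     2.821] q7 [-1.22  0.69 -0.19  1.57  0.16  0.9  -0.22]
```

play_rows --moves "-0.58 -0.54 0 0 0.45;-0.58 -0.54 0 0 0.45;-0.58 -0.54 0 0 0.45;-0.58 -0.54 0 0 0.45;-0.58 -0.54 0 0 0.45;-0.58 -0.54 0 0 0.45;-0.58 -0.54 0 0 0.45;-0.58 -0.54 0 0 0.45;-0.58 -0.54 0 0 0.45;-0.58 -0.54 0 -0.64 0.45"

```text
t: 2.55
tcp_pos: [426.0, 174.8, 238.9]
ee_rot: [3.141, 0.001, 2.919]
contact_force: [-0.0, -0.5, -0.0]
gripper_width: 48.0
finger_force: 0.0
```

```bash
python3 go.py "(-142,33,100)"
```

```text
t 2.55 units [-1.59 -1.76  2.32] turn units 0.02 target [496.1  50.8 100. ] now reader [-238.   138.3  238.9] w 48.0 F [-0.  -0.5 -0. ] rot [3.141e+00 1.000e-03 2.919e+00] q7 [-0.3   0.49 -0.29  2.04  0.22  0.64  0.61]
```

play_rows --moves "-0.5 -0.55 0 0 0.45;-0.5 -0.55 0 0 0.45;-0.5 -0.55 0.3 0 0.45;-0.09 -0.11 0.8 0 0.45;0 0 0.8 0 0.45;0 0 0.4 0 0.45;0 0 0 0 0.45"

```text
t: 3.42
tcp_pos: [493.7, 51.6, 99.4]
ee_rot: [-3.14, -0.003, 2.917]
contact_force: [-0.5, -0.0, -0.1]
gripper_width: 48.7
finger_force: 0.0
```

```bash
python3 go.py "(-142,33,45)"; python3 - <<'E'
import cv2
from workcell import vision
a=vision.snapshot("top")[:,:,::-1]; b=vision.snapshot("side")[:,:,::-1]
cv2.imwrite("pics/t1f.png",a);cv2.imwrite("pics/s1f.png",b)
import numpy as np
a=cv2.resize(cv2.rotate(a[200:380,260:420],cv2.ROTATE_90_CLOCKWISE),(450,400),interpolation=cv2.INTER_CUBIC)
b=cv2.resize(b[160:300,200:420],(350,223),interpolation=cv2.INTER_CUBIC);o=np.zeros((400,800,3),np.uint8);o[:,:450]=a;o[:223,450:]=b
cv2.imwrite("pics/m1.png",cv2.convertScaleAbs(o,alpha=1.5))
E
```

```text
t 3.425 units [-0.05 -0.    0.91] turn units 0.0 target [496.1  50.8  45. ] now reader [-144.6   33.3   99.4] w 48.7 F [-0.5 -0.  -0.1] rot [-3.140e+00 -3.000e-03  2.917e+00] q7 [-0.09  0.77 -0.17  2.06  0.36  0.35  0.79]
```

View pics/m1.png

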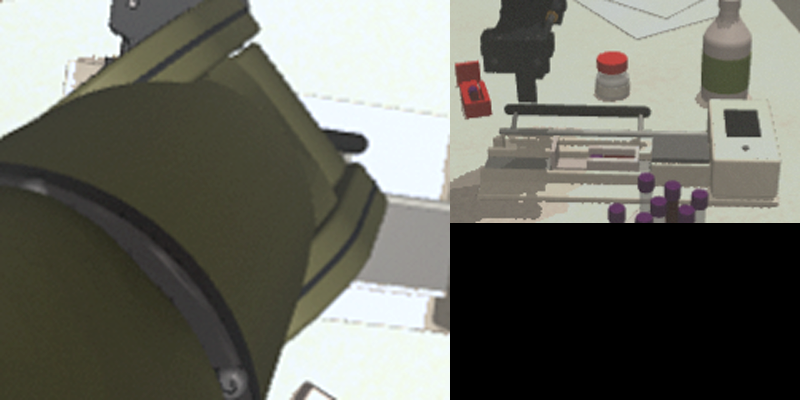

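The top view is blocked by the arm. In the side view the finger comes down at about column 248, row 224 of the full picture. I'll check that against the projection.

```bash
python3 - <<'E'
from h import *
import cv2
p=np.load("p.npy")
for y in(0,66):
  print(y,[proj("side",w(p,(-144.6+dx,y,99))).round(0).tolist() for dx in(-9,9)])
b=cv2.imread("pics/s1f.png")[170:270,210:330]
cv2.imwrite("pics/s1c.png",cv2.convertScaleAbs(cv2.resize(b,None,fx=5,fy=5,interpolation=cv2.INTER_CUBIC),alpha=1.8))
E
```

```text
0 [[243.0, 225.0], [253.0, 225.0]]
66 [[248.0, 208.0], [257.0, 208.0]]
```

View pics/s1c.png

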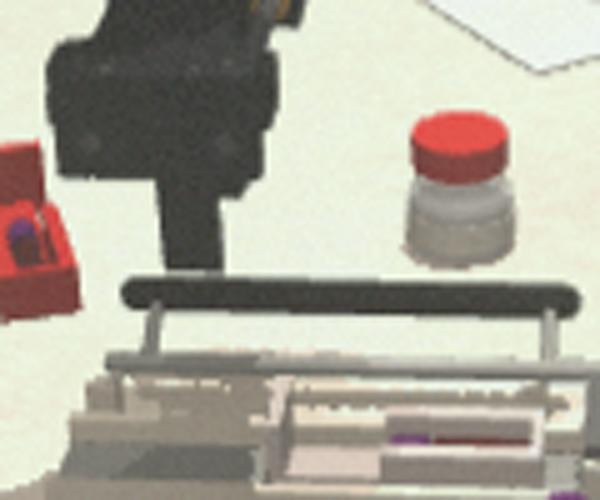

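The fingertip shows at (249,224) against an expected (248,225), so they agree. I'll press the bar.

play_rows --moves "0 0 0.4 0 0.45;0 0 0.25 0 0.45;0 0 0.2 0 0.45;0 0 0.15 0 0.45;0 0 0.14 0 0.45;0 0 0 0 0.45;0 0 0 0 0.45"

```text
t: 4.4
tcp_pos: [495.3, 51.7, 32.6]
ee_rot: [3.141, 0.001, 2.916]
contact_force: [1.8, -0.1, 4.4]
gripper_width: 48.8
finger_force: 2.1
```

```bash
python3 go.py "(-60,33,31)"; python3 - <<'E'
import cv2
from workcell import vision
b=vision.snapshot("side")[:,:,::-1][170:300,210:410]
cv2.imwrite("pics/s2c.png",cv2.convertScaleAbs(cv2.resize(b,None,fx=4,fy=4,interpolation=cv2.INTER_CUBIC),alpha=1.8))
E
```

```text
t 4.4 units [-1.38 -0.01  0.03] turn units -0.0 target [576.   32.5  31. ] now reader [-143.    33.7   32.6] w 48.8 F [ 1.8 -0.1  4.4] rot [3.141e+00 1.000e-03 2.916e+00] q7 [-0.14  0.89 -0.09  2.08  0.4   0.18  0.75]
```

View pics/s2c.png

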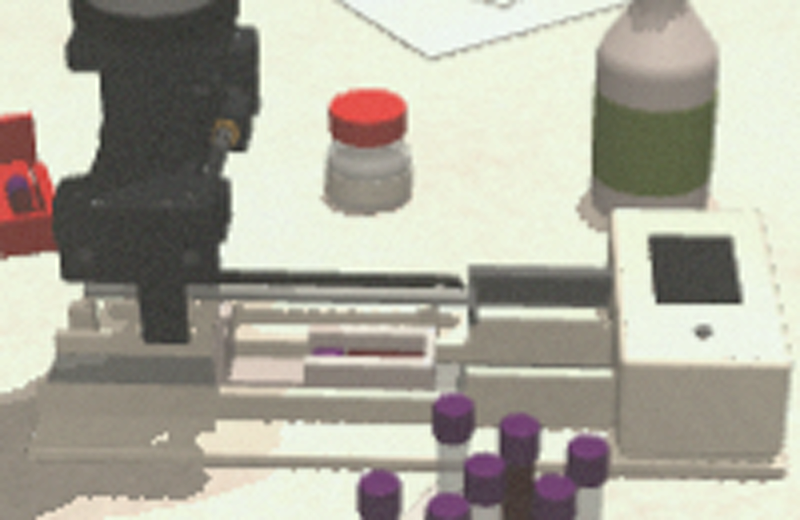

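The bar is down, the flap is up, and the lane finger stands behind the end plate. I'll push slowly.

play_rows --moves "-0.15 0 0.02 0 0.45;-0.15 0 0 0 0.45;-0.15 0 0 0 0.45;-0.15 0 0 0 0.45;-0.15 0 0 0 0.45;-0.15 0 0 0 0.45;-0.15 0 0 0 0.45;-0.15 0 0 0 0.45;-0.15 0 0 0 0.45;0 0 0 0 0.45"

```text
t: 5.7
tcp_pos: [573.1, 32.7, 30.9]
ee_rot: [-3.14, -0.002, 2.916]
contact_force: [-2.0, -1.4, 5.3]
gripper_width: 48.6
finger_force: 2.5
```

```bash
python3 go.py "(-43,33,31)"; python3 - <<'E'
import cv2
from workcell import vision
b=vision.snapshot("side")[:,:,::-1][170:300,210:410]
cv2.imwrite("pics/s3c.png",cv2.convertScaleAbs(cv2.resize(b,None,fx=4,fy=4,interpolation=cv2.INTER_CUBIC),alpha=1.8))
E
```

```text
t 5.7 units [-0.33  0.01 -0.  ] turn units -0.01 target [592.6  28.7  31. ] now reader [-62.9  32.6  30.9] w 48.6 F [-2.  -1.4  5.3] rot [-3.140e+00 -2.000e-03  2.916e+00] q7 [-0.03  0.94 -0.18  1.85  0.39  0.39  0.84]
```

View pics/s3c.png

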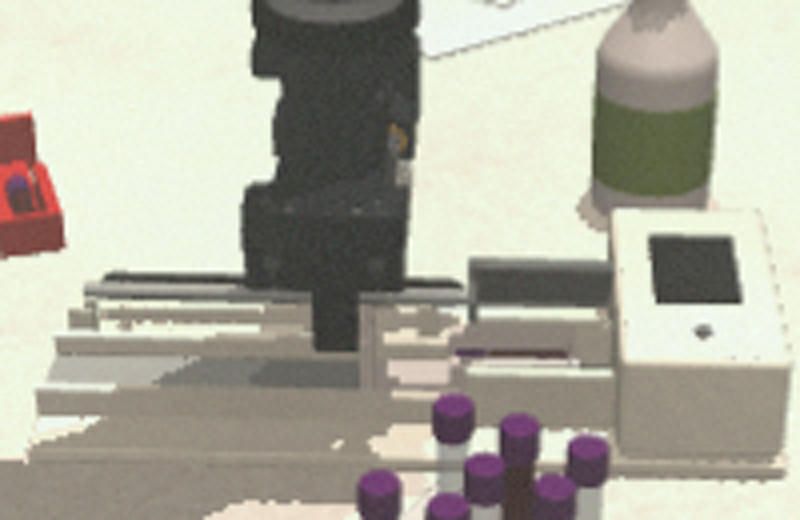

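The carrier is half in under the raised flap, with the plate at about (368,345) in the crop and about 20 mm left to go.

play_rows --moves "-0.1 0 0 0 0.45;-0.1 0 0 0 0.45;-0.06 0 0 0 0.45;-0.04 0 0 0 0.45;0 0 0 0 0.45"

```text
t: 6.38
tcp_pos: [589.2, 29.4, 30.8]
ee_rot: [-3.14, -0.004, 2.916]
contact_force: [-5.1, 0.2, 5.9]
gripper_width: 48.2
finger_force: 3.7
```

```bash
python3 go.py "(-43,33,31)"
```

```text
t 6.375 units [-0.06  0.   -0.  ] turn units -0.0 target [592.6  28.7  31. ] now reader [-46.5  32.9  30.8] w 48.2 F [-5.1  0.2  5.9] rot [-3.14  -0.004  2.916] q7 [-0.02  0.95 -0.2   1.79  0.39  0.44  0.86]
```

play_rows --moves "-0.04 0 0 0 0.45;-0.04 0 0 0 0.45;0 0 0 0 0.45"

```text
t: 6.75
tcp_pos: [589.3, 29.3, 30.6]
ee_rot: [-3.138, -0.013, 2.917]
contact_force: [-13.9, 3.4, 13.0]
gripper_width: 48.5
finger_force: 7.9
```

```bash
python3 go.py "(-43,33,31)"; python3 - <<'E'
import cv2
from workcell import vision
b=vision.snapshot("side")[:,:,::-1][170:300,210:410]
cv2.imwrite("pics/s4c.png",cv2.convertScaleAbs(cv2.resize(b,None,fx=4,fy=4,interpolation=cv2.INTER_CUBIC),alpha=1.8))
E
```

```text
t 6.75 units [-0.06  0.   -0.01] turn units -0.0 target [592.6  28.7  31. ] now reader [-46.3  32.8  30.6] w 48.5 F [-13.9   3.4  13. ] rot [-3.138 -0.013  2.917] q7 [-0.01  0.95 -0.2   1.79  0.38  0.45  0.87]
```

View pics/s4c.png

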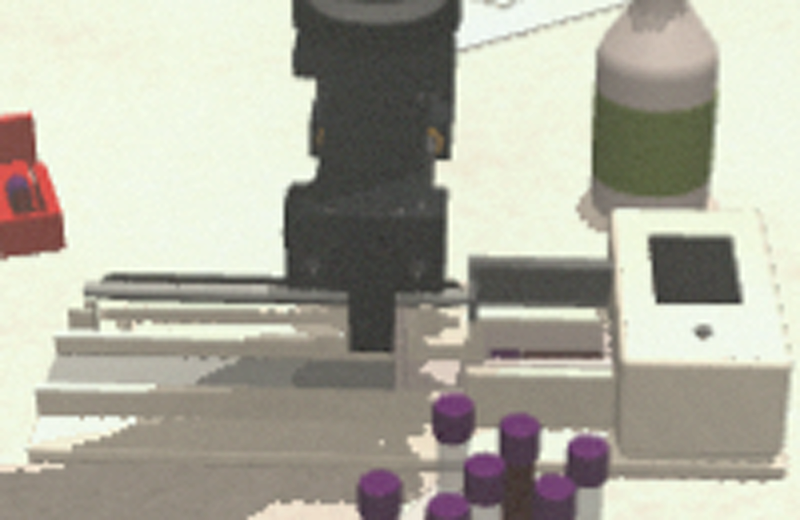

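```bash
python3 - <<'E'
from h import *
p=np.load("p.npy")
for x in(-38,-34,-30): print(x,[((proj("side",w(p,(x,y,46)))-[210,170])*4).round(0).tolist() for y in(-17,17)])
print("cradle rear top",[((proj("side",w(p,(8,y,34)))-[210,170])*4).round(0).tolist() for y in(-17,17)])
print("stop foot",[((proj("side",w(p,(68,y,34)))-[210,170])*4).round(0).tolist() for y in(-17,17)])
E
```

```text
-38 [[385.0, 343.0], [389.0, 304.0]]
-34 [[394.0, 343.0], [397.0, 304.0]]
-30 [[402.0, 343.0], [406.0, 304.0]]
cradle rear top [[485.0, 367.0], [486.0, 327.0]]
stop foot [[616.0, 369.0], [613.0, 329.0]]
```

The plate's edge at column 396 matches x = -34 mm, and the finger stopped with 14 N, so the carrier is fully home. I'll back off and then lift.

play_rows --moves "0.1 0 0 0 0.45;0.15 0 0 0 0.45;0.1 0 0 0 0.45;0 0 -0.15 0 0.45;0 0 -0.2 0 0.45;0 0 -0.3 0 0.45;0 0 -0.6 0 0.45;0 0 -0.8 0 0.45;0 0 -0.8 0 0.45;0 0 0 0 0.45"

```text
t: 8.05
tcp_pos: [577.1, 34.1, 206.4]
ee_rot: [3.138, 0.006, 2.917]
contact_force: [-0.3, 0.4, -1.1]
gripper_width: 48.4
finger_force: 0.0
```

```bash
python3 go.py "(-43,33,31)"; python3 - <<'E'
import cv2
from workcell import vision
b=vision.snapshot("side")[:,:,::-1][170:300,210:410]
cv2.imwrite("pics/s5c.png",cv2.convertScaleAbs(cv2.resize(b,None,fx=4,fy=4,interpolation=cv2.INTER_CUBIC),alpha=1.8))
E
```

```text
t 8.05 units [-0.25 -0.04  2.93] turn units 0.0 target [592.6  28.7  31. ] now reader [-59.3  34.8 206.4] w 48.4 F [-0.3  0.4 -1.1] rot [3.138 0.006 2.917] q7 [ 0.05  0.67 -0.31  1.75  0.29  0.76  0.94]
```

View pics/s5c.png

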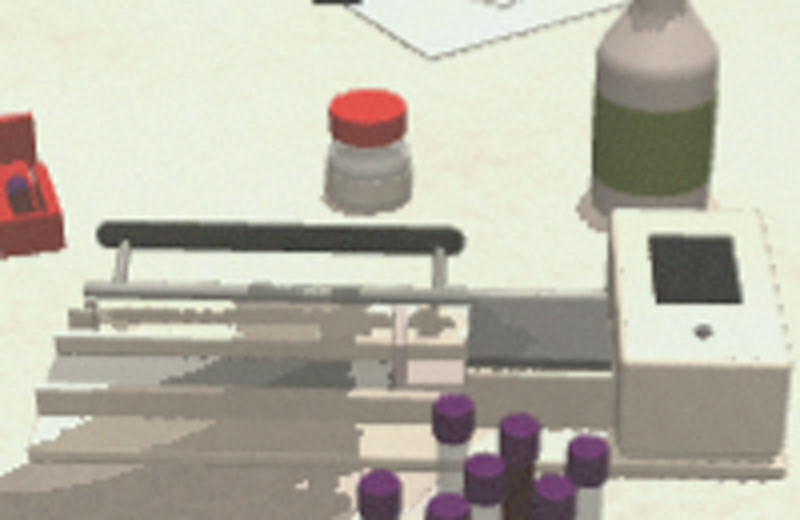

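The flap is shut with the bar back at its starting height, the plate is still at about column 395, and the arm is clear.

```bash
python3 -c "
from workcell import ctrl
print(ctrl.hand_in())"
```

```text
the job is handed in; nothing more can be done
None
```

I handed the job in at about 8 s of the 38 s allowed. The carrier was home against the back stop, the flap was shut over it, and the arm was clear of everything; the hand-in returned no verdict.

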